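# Stack one empty tote over the stone blanks and nest the other in it

## Task

Put the two empty blue totes away on top of the one that holds the stone blanks, which stays where it stands: stack one on it, turned end for end from it so that it sits squarely on the ledges clear of the stones, and nest the other right down inside that empty one, the same way round. Set each tote down rather than letting it drop, and leave the other things on the bench where they are.

Things in the scene. Friction and masses are not known exactly. Their poses are not given: they have to be found in the camera images.
- tote_full: loaded tote: blue moulded stack-nest tote holding three stones, 160 x 68 mm at the rim, 64 mm high, about 0.1 to 0.17 kg without stones; its +x short end is yellow. Origin: centre of its underside; x along its length to the yellow end, z up. Rim band all round 38 to 64 mm up, its upright long faces 68 mm apart: grip across these. The 2.2 mm walls below lean in to a 140 x 48 mm floor, 2.5 mm thick
- tote_a: empty tote, same moulding, size, mass range, axes and yellow +x end as the loaded one. Set into another the same way round it nests: its rim band's foot comes to rest on the rim below and its underside is 26 mm above the other's. Set in turned end for end it stacks: its floor lands on four ledges, 54 mm above the other's underside. It finds its seat from about 3 to 4 mm off
- tote_b: the second empty tote, same moulding and axes again; the two are interchangeable. A seated tote has 1 to 2 mm of play when nested; stacked, up to 2.5 mm across and 5 mm lengthwise. Fixed equipment stands only along the bench edges: over 0.57 m to either side (up to 0.23 m high) and beyond x = 0.77 m (up to 0.08 m)
- tote_full_ledge (a point): one of the four stacking ledges in the loaded tote, at x = 50, y = 24, z = 54 mm: top of a hollow pillar inside the long wall, 15 mm long (x), reaching from the wall in to 18.6 mm from the middle line. The others: mirrored in y, and the pair at x = -27 mm. All totes have them; from outside the pillars are open recesses that take the pillars of a tote below when both lie the same way
- tote_full_end (a point): top of the rim in the middle of the yellow end of the loaded tote, 80 mm from its middle along x, 64 mm up
- tote_a_end (a point): top of the rim in the middle of the yellow end of tote_a, 80 mm from its middle along x, 64 mm up
- tote_b_end (a point): top of the rim in the middle of the yellow end of tote_b, 80 mm from its middle along x, 64 mm up
- blank_carnelian: orange-red stone block 24 x 28 x 34 mm high standing in the loaded tote; origin: centre of its underside
- core_marble: white marble drill core, 24 mm diameter, 34 mm high, standing in the loaded tote; origin: centre of its underside
- blank_malachite: green stone block 22 x 28 x 34 mm high standing in the loaded tote; origin: centre of its underside
- jar: bystander: clear jar with black lid, 42 mm diameter, 70 mm high; origin under its centre
- scriber: bystander: scriber with dark wooden handle lying along its x, 150 mm long, under 30 mm thick; origin under its middle
- hone: bystander: grey sharpening stone lying flat, 100 (x) x 40 x 22 mm; origin under its centre
- graver_cup: bystander: aluminium cup 72 mm diameter, 90 mm high, with gravers whose handles stand up to 178 mm and lean out to 40 mm from its axis; origin under its centre
- ochre_can: bystander: paint can with ochre label, 72 mm diameter, 95 mm high; origin under its centre
- hammer: bystander: hammer lying along its x (handle to -x), 200 mm long, head about 90 mm across; origin under its middle
- oil_bottle: bystander: amber oil bottle, 38 mm diameter, 120 mm high; origin under its centre
- bowl: bystander: white bowl, 110 mm diameter, 45 mm high; origin under its centre
There are look-alikes about, which are no part of the job. Leave any pink, purple or red look-alike of the tote_a alone.

How it is judged:
By the outcome, as a careful person would: the job done as asked, in the order asked, and still so for the second after the job is handed in, with the robot touching nothing.
It also fails if it takes over 67 s, if anything falls off the work surface, if the arm or the gripper's body presses on something with over 40 N, if the wrist force passes 120 N, or if a joint passes its speed limit or range.

## Robot

A 6-joint arm with a two-finger parallel gripper is mounted at the origin on the work surface. World frame = base frame: x ahead of the robot, y to its left, z up, the work surface at z = 0. Lengths are in mm, angles in rad, forces in N, time in s.
With the tool pointing down it reaches from about 275 to 1000 mm from the base axis. Payload 8.4 kg.
Tool frame: the origin (TCP) lies on the centre line of the jaws, within the pads' length; the fingertips stand 17 mm ahead of it and the grasp point (between the pads) lies 2 mm behind it; z points along the fingers, y is the line along which they close (so a half turn about z gives the same grasp; the last joint's range is limited). The gripper opens to 85 mm and grips with 20 to 120 N. Pads are 22 mm wide; open, the fingers measure 114 mm over their backs; the gripper's body (76 mm by 85 mm) begins 54 mm behind the grasp point. The pads swing forward as they close: fully open they stand 13 mm farther back than shut.
Start: joints at [-1.345, 0.353, 1.633, -0, 1.155, -0.002], TCP at [141.145, -608.856, 248.281] pointing down, gripper open.
Joint ranges: [-2.63, 2.63], [-0.92, 2.1], [0.06, 2.66], [-1.3, 4.44], [0, 2.69], [-3.02, 3.02]. Speed limits (rad/s): [2.22, 2.22, 2.79, 3.14, 3.14, 3.14].

## Interface

Orientations are given as [roll, pitch, yaw] about the fixed x, y, z axes, in that order (R = Rz(yaw) Ry(pitch) Rx(roll)).
In Python, from rig import r, eyes gives the robot as it stands. The module is installed in compiled form; this text tells all that it offers.
- The arm moves only by the shell command python3 -m inch 'ROWS' [FORCE]. ROWS is JSON, a list of rows, each a list of 7 numbers: the shift along the tool's x, y, z in m, then the turn, a rotation vector about the tool's x, y, z in degrees, then the closure, from -1 (fully open) to 1 (shut). In form: [[x, y, z, rx, ry, rz, gripper], ...]. A call has 1 to 8 rows; each row shifts and turns the commanded pose from where the row before left it, along the tool's axes as they then stand; what a row does not reach is not made up. A row lasts 1/10 s, in which the tool goes at most 50 mm and 8.59 degrees, less where a joint would pass 70% of its speed; a pose out of reach is approached as far as the arm can. A call with a gripper value outside its range is refused whole. The fingers move at their own pace and stop on an object; FORCE is the grip in N (left out, the last holds). Time passes only in rows, so rows that do not move let the fingers close. It gives the time, the measured TCP pose, the force, the opening and the grip force at its end, in the units of the state.
- r.sense(): the state, without advancing time (a new reading comes with each control period).
- eyes.grab_frame(name): name is "side" or "top"; returns a dict with "img" (400x640x3 uint8, blue, green, red), "fx", "fy", "cx", "cy" (pixels), "R" (3x3) and "t" (3): a world point X has camera coordinates R X + t. Camera axes: x right, y down, z forward; pixel columns grow to the right and rows downward; lengths in mm; the calibration is good to about 2 mm. A picture is of the moment at which its call begins. There is no depth.
- r.sign_off(): hands the job in; it is judged then, once.
The state is a dict: "clock": time; "qpos": joint angles; "qvel": joint speeds; "joint_efforts": joint torques, N m; "eef_pos": TCP position; "tcp_rot": TCP orientation; "contact_force": force on the tool from outside, world axes, zero at the start; "wrist_torque": the same for the moment, N m; "opening": opening from 0.0 (shut) to 1.0 (fully open); "grasp_force": force on a finger pad.
Only numpy, scipy, OpenCV 4.12 (cv2) and the standard library are available. Lean on these libraries where they do the work, as an engineer would, in place of code of your own. Each camera call takes 0.05 s, during which the arm holds its last target. There are 200 camera calls.

## Working session

There is one attempt and no reset: what is moved stays moved. The work goes in short steps, Python scripts to look and compute and a shell command to move; the robot and the scene stay as the last step left them, time stands still between calls to the robot, and variables do not carry over. Pictures are saved under pics/ and viewed, at most 10 in all, crops included, and the job is handed in when it is done.

```bash
mkdir -p pics
python3 - <<'E'
from rig import r, eyes
import cv2, numpy as np, pickle
s=r.sense(); print(s)
for n in("top","side"):
    f=eyes.grab_frame(n); cv2.imwrite(f"pics/{n}0.png",f["img"]); pickle.dump(f,open(f"{n}0.pkl","wb"))
    print(n,f["fx"],f["fy"],f["cx"],f["cy"],f["R"],f["t"], -np.array(f["R"]).T@f["t"])
E
```

```text
{'clock': 0.0, 'qpos': array([-1.34543788e+00,  3.53630963e-01,  1.63411888e+00, -1.98749058e-05,
        1.15522224e+00, -2.39927895e-03]), 'qvel': array([-7.23412178e-05, -8.90835277e-04, -2.21547511e-04,  8.62360096e-04,
        6.96690556e-04,  5.24082092e-04]), 'joint_efforts': array([ 3.64986110e-03, -6.05236530e+01, -3.42056036e+01,  3.87881232e-05,
        9.39180551e-03, -2.78488656e-06]), 'eef_pos': array([ 141.01514988, -608.42189207,  247.57893591]), 'tcp_rot': array([-3.14021319e+00,  1.48624818e-05,  2.27765768e-01]), 'contact_force': array([-0.939899  , -0.55996262, -0.30980615]), 'wrist_torque': array([ 0.00393426, -0.03248884,  0.00284727]), 'grasp_force': 0.0, 'opening': 0.9991253494280097}
top 512.5927330669397 512.5927330669397 333.9372074567495 194.16137790967625 [[-0.02059216 -0.99974413  0.00936118]
 [-0.99054762  0.0191309  -0.13582867]
 [ 0.13561483 -0.0120697  -0.99068811]] [-150.74030574  478.10936916 1737.42128274] [ 234.86593955 -138.87825037 1787.59468124]
side 371.97935192598084 371.97935192598084 316.6654901040699 198.8688317413827 [[-0.91674528 -0.39945291 -0.0039316 ]
 [-0.30015855  0.69529213 -0.65304954]
 [ 0.26359615 -0.59749998 -0.75730499]] [ 361.36259248  293.37543549 1046.26557441] [143.54502427 565.50937231 985.35156032]
```

View pics/top0.png

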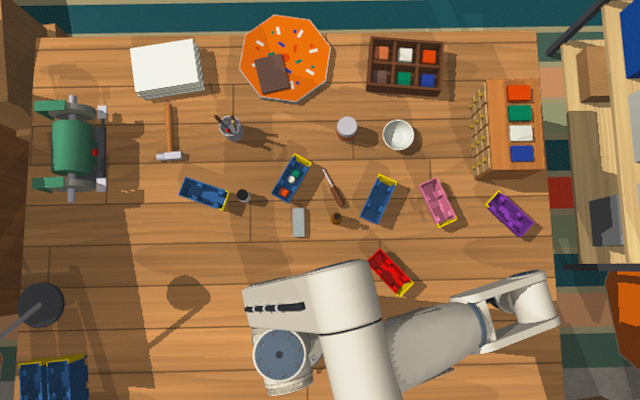

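View pics/side0.png

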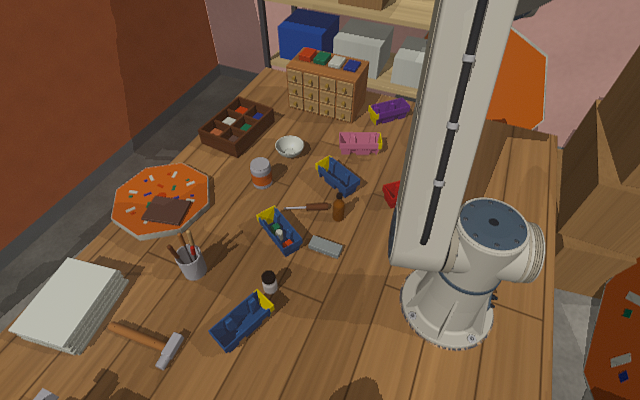

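The top view shows three blue candidates with yellow ends. The first, at (292,178), holds red, green and white stones, so it is tote_full. The ones at (203,193) and (378,199) look empty. There is also a pair of blue bins at the edge at (50,380), and pink (437,203), purple (510,214) and red (390,272) look-alikes. I'll confirm in one enlarged crop.

```bash
cat > h.py <<'E'
import numpy as np, cv2
def ray(f,u,v,z):
    R=np.array(f["R"]);t=np.array(f["t"]);c=-R.T@t
    d=R.T@np.array([(u-f["cx"])/f["fx"],(v-f["cy"])/f["fy"],1.0])
    return c+d*(z-c[2])/d[2]
def proj(f,X):
    p=np.array(f["R"])@np.array(X,float)+np.array(f["t"]); return np.array([f["fx"]*p[0]/p[2]+f["cx"],f["fy"]*p[1]/p[2]+f["cy"]])
E
python3 - <<'E'
import cv2,pickle,numpy as np
from h import *
f=pickle.load(open("top0.pkl","rb"));im=f["img"]
a=cv2.resize(im[148:238,170:410],(800,300),interpolation=cv2.INTER_CUBIC)
b=cv2.resize(im[340:400,10:130],(400,200),interpolation=cv2.INTER_CUBIC)
g=pickle.load(open("side0.pkl","rb"))["img"]
c=cv2.resize(g[280:360,200:300],(400,300)); 
d=cv2.resize(g[140:260,240:400],(400,300))
o=np.zeros((600,800,3),np.uint8);o[:300]=a;o[300:600,:400]=c;o[300:600,400:]=d
cv2.imwrite("pics/crop1.png",o)
print("corner bins", ray(f,50,370,0))
hsv=cv2.cvtColor(im,cv2.COLOR_BGR2HSV)
for (u,v) in((203,193),(378,199),(292,178),(50,380),(225,200)): print(u,v,hsv[v-3:v+4,u-3:u+4].reshape(-1,3).mean(0))
E
```

```text
corner bins [-95.69725334 801.28800255   0.        ]
203 193 [105.89795918 163.32653061 121.2244898 ]
378 199 [106.24489796 153.          90.30612245]
292 178 [ 46.18367347  55.63265306 165.81632653]
50 380 [105.79591837 157.75510204  72.97959184]
225 200 [ 53.46938776 180.14285714 141.20408163]
```

View pics/crop1.png

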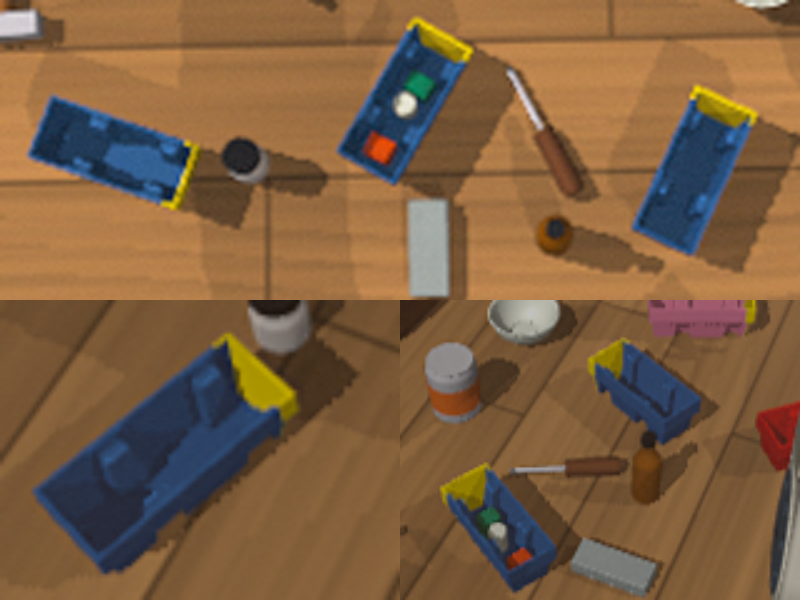

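The crop confirms it: the left tote at (203,193) and the right one at (378,199) are bench-sized, blue and empty with a yellow +x end. The middle one at (292,178) holds the red, white and green stones. The corner bins are off at about (-96, 801) mm, where the fixed edge equipment stands, so they are not ours. Next I measure the poses.

```bash
cat >> h.py <<'E'
def totes(f,z=64,win=(0,250,150,420),band=26,amin=300):
    """rim rectangles seen from above -> list of (centre xy, yaw of +x, size)"""
    im=f["img"];h=cv2.cvtColor(im,cv2.COLOR_BGR2HSV)
    blue=cv2.inRange(h,(98,110,40),(116,255,255));yel=cv2.inRange(h,(22,150,90),(34,255,255))
    m=blue|yel; w=np.zeros_like(m);w[win[0]:win[1],win[2]:win[3]]=255;m&=w
    m=cv2.morphologyEx(m,cv2.MORPH_CLOSE,np.ones((5,5)));out=[]
    cam=(-np.array(f["R"]).T@np.array(f["t"]))
    for c in cv2.findContours(m,cv2.RETR_EXTERNAL,cv2.CHAIN_APPROX_NONE)[0]:
        if cv2.contourArea(c)<amin: continue
        P=np.array([ray(f,u,v,z)[:2] for u,v in c[:,0]],np.float32)
        (cx,cy),(a,b),_=R=cv2.minAreaRect(P); B=cv2.boxPoints(R)
        e=B[1]-B[0] if np.linalg.norm(B[1]-B[0])>np.linalg.norm(B[2]-B[1]) else B[2]-B[1]
        e=e/np.linalg.norm(e); k=np.zeros_like(m);cv2.drawContours(k,[c],-1,255,-1)
        vy,ux=np.nonzero(k&yel); 
        if len(vy)<5: continue
        y=ray(f,ux.mean(),vy.mean(),z)[:2]; ce=np.array([cx,cy])
        if (y-ce)@e<0: e=-e
        n=np.array([-e[1],e[0]]);q=band/(cam[2]-z)
        for d,half in((e,80),(n,34)):
            g=(cam[:2]-ce)@d
            for sg in(1,-1):
                if sg*g>half: ce=ce-sg*d*(q*(abs(g)-half))/2
        out.append((ce,np.arctan2(e[1],e[0]),sorted((a,b))))
    return out
E
python3 - <<'E'
import pickle
from h import *
f=pickle.load(open("top0.pkl","rb"))
for c,t,s in totes(f):
    print(c.round(1),np.degrees(t).round(1),np.round(s,1), 'rad',round(t,3),'azim',round(np.degrees(np.arctan2(c[1],c[0])),1))
g=pickle.load(open("side0.pkl","rb"))
print('side:')
for c,t,s in totes(g,win=(140,360,190,380),band=0): print(c.round(1),np.degrees(t).round(1),np.round(s,1))
E
```

```text
[482.7 281.9] -109.5 [ 69.4 163.9] rad -1.911 azim 30.3
[ 454.4 -309.7] -26.3 [ 70.1 162.3] rad -0.459 azim -34.3
[532.2 -15.3] -30.1 [ 71.4 161.6] rad -0.525 azim -1.6
side:
[475.6 285.7] -109.9 [ 81.8 161.9]
[520.6  -4.5] -30.5 [ 75.3 184. ]
[ 445.7 -289.6] -27.2 [ 95.5 187.6]
```

```bash
cat >> h.py <<'E'
def plan(start,target,n):
    """poses (x,y,z mm,yaw deg), tool down; n equal steps in tool axes (m, deg)"""
    s=np.array(start,float);d=(np.array(target,float)-s)/n
    for k in range(n):
        y=np.radians(s[3]+k*d[3])
        print([round(float(v),4) for v in((np.cos(y)*d[0]+np.sin(y)*d[1])/1e3,(np.sin(y)*d[0]-np.cos(y)*d[1])/1e3,-d[2]/1e3)],round(-d[3],2))
E
python3 -c "
from h import *
plan((141,-608.4,247.6,13.05),(454.4,-309.7,200,-26.3),10)"
```

```text
[0.0373, -0.022, 0.0048] 3.94
[0.0357, -0.0245, 0.0048] 3.94
[0.0339, -0.0269, 0.0048] 3.94
[0.032, -0.0292, 0.0048] 3.94
[0.0299, -0.0313, 0.0048] 3.94
[0.0277, -0.0333, 0.0048] 3.94
[0.0253, -0.0351, 0.0048] 3.94
[0.0229, -0.0368, 0.0048] 3.94
[0.0203, -0.0382, 0.0048] 3.94
[0.0176, -0.0395, 0.0048] 3.94
```

```bash
python3 -m inch '[[0.0373,-0.022,0.0048,0,0,3.94,-1],[0.0357,-0.0245,0.0048,0,0,3.94,-1],[0.0339,-0.0269,0.0048,0,0,3.94,-1],[0.032,-0.0292,0.0048,0,0,3.94,-1],[0.0299,-0.0313,0.0048,0,0,3.94,-1],[0.0277,-0.0333,0.0048,0,0,3.94,-1],[0.0253,-0.0351,0.0048,0,0,3.94,-1],[0.0229,-0.0368,0.0048,0,0,3.94,-1]]' 50; python3 -m inch '[[0.0203,-0.0382,0.0048,0,0,3.94,-1],[0.0176,-0.0395,0.0048,0,0,3.94,-1],[0,0,0.03,0,0,0,-1],[0,0,0,0,0,0,-1],[0,0,0,0,0,0,-1]]'
```

```text
clock: 0.9
eef_pos: [392.9, -368.5, 209.6]
tcp_rot: [-3.142, 0.0, -0.325]
contact_force: [-0.5, -0.6, -0.0]
opening: 1.002
grasp_force: 0.0
clock: 1.4
eef_pos: [454.0, -310.2, 170.0]
tcp_rot: [-3.141, 0.002, -0.459]
contact_force: [0.4, 0.6, 0.1]
opening: 1.0
grasp_force: 0.0
```

```bash
python3 -m inch '[[0,0,0.04,0,0,0,-1],[0,0,0.035,0,0,0,-1],[0,0,0.02,0,0,0,-1],[0,0,0.015,0,0,0,-1],[0,0,0.01,0,0,0,-1],[0,0,0,0,0,0,-1]]' 50
python3 - <<'E'
from rig import eyes
import cv2,numpy as np
from h import *
f=eyes.grab_frame("side");g=eyes.grab_frame("top")
u,v=map(int,proj(f,(454,-310,60)));a=cv2.resize(f["img"][v-50:v+50,u-65:u+65],(780,600))
cv2.imwrite("pics/g1.png",a);print(u,v)
E
```

```text
clock: 2.0
eef_pos: [454.1, -310.9, 50.1]
tcp_rot: [-3.141, 0.001, -0.461]
contact_force: [-0.2, 0.3, 0.4]
opening: 0.998
grasp_force: 0.0
336 171
```

View pics/g1.png

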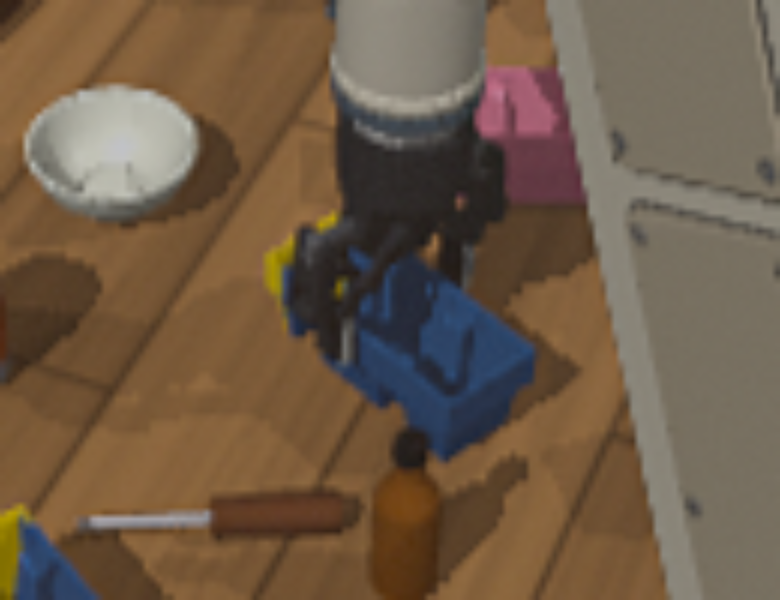

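The picture shows the fingers straddling the rim near mid-length of the right tote: pad at crop (348,335), rim middle at about (358,330). I close on it.

```bash
python3 -m inch '[[0,0,0,0,0,0,0.5],[0,0,0,0,0,0,0.5],[0,0,0,0,0,0,0.5],[0,0,0,0,0,0,0.5],[0,0,0,0,0,0,0.5],[0,0,0,0,0,0,0.5]]' 40; python3 -m inch '[[0,0,-0.01,0,0,0,0.5],[0,0,-0.02,0,0,0,0.5],[0,0,-0.03,0,0,0,0.5],[0,0,-0.04,0,0,0,0.5],[0,0,-0.04,0,0,0,0.5],[0,0,0,0,0,0,0.5],[0,0,0,0,0,0,0.5]]'
```

```text
clock: 2.7
eef_pos: [455.3, -311.0, 51.6]
tcp_rot: [3.141, -0.002, -0.46]
contact_force: [-0.8, -0.1, 5.1]
opening: 0.785
grasp_force: 44.7
clock: 3.4
eef_pos: [455.1, -310.6, 191.8]
tcp_rot: [3.141, -0.003, -0.46]
contact_force: [-0.6, -0.4, -2.8]
opening: 0.789
grasp_force: 46.2
```

```bash
python3 -c "
from h import *
plan((455.1,-310.6,191.8,-26.36),(531.2,-14.7,191.8,149.9),22)"
```

```text
[-0.0029, -0.0136, -0.0] -8.01
[-0.001, -0.0139, -0.0] -8.01
[0.001, -0.0139, -0.0] -8.01
[0.0029, -0.0136, -0.0] -8.01
[0.0048, -0.013, -0.0] -8.01
[0.0065, -0.0122, -0.0] -8.01
[0.0082, -0.0112, -0.0] -8.01
[0.0097, -0.01, -0.0] -8.01
[0.011, -0.0085, -0.0] -8.01
[0.012, -0.0069, -0.0] -8.01
[0.0129, -0.0052, -0.0] -8.01
[0.0135, -0.0033, -0.0] -8.01
[0.0138, -0.0014, -0.0] -8.01
[0.0139, 0.0005, -0.0] -8.01
[0.0137, 0.0025, -0.0] -8.01
[0.0132, 0.0043, -0.0] -8.01
[0.0125, 0.0061, -0.0] -8.01
[0.0115, 0.0078, -0.0] -8.01
[0.0103, 0.0093, -0.0] -8.01
[0.0089, 0.0107, -0.0] -8.01
[0.0073, 0.0118, -0.0] -8.01
[0.0056, 0.0127, -0.0] -8.01
```

```bash
python3 -m inch '[[-0.0029,-0.0136,0,0,0,-8.01,0.5],[-0.001,-0.0139,0,0,0,-8.01,0.5],[0.001,-0.0139,0,0,0,-8.01,0.5],[0.0029,-0.0136,0,0,0,-8.01,0.5],[0.0048,-0.013,0,0,0,-8.01,0.5],[0.0065,-0.0122,0,0,0,-8.01,0.5],[0.0082,-0.0112,0,0,0,-8.01,0.5],[0.0097,-0.01,0,0,0,-8.01,0.5]]'
python3 -m inch '[[0.011,-0.0085,0,0,0,-8.01,0.5],[0.012,-0.0069,0,0,0,-8.01,0.5],[0.0129,-0.0052,0,0,0,-8.01,0.5],[0.0135,-0.0033,0,0,0,-8.01,0.5],[0.0138,-0.0014,0,0,0,-8.01,0.5],[0.0139,0.0005,0,0,0,-8.01,0.5],[0.0137,0.0025,0,0,0,-8.01,0.5],[0.0132,0.0043,0,0,0,-8.01,0.5]]'
python3 -m inch '[[0.0125,0.0061,0,0,0,-8.01,0.5],[0.0115,0.0078,0,0,0,-8.01,0.5],[0.0103,0.0093,0,0,0,-8.01,0.5],[0.0089,0.0107,0,0,0,-8.01,0.5],[0.0073,0.0118,0,0,0,-8.01,0.5],[0.0056,0.0127,0,0,0,-8.01,0.5],[0,0,0,0,0,0,0.5],[0,0,0,0,0,0,0.5]]'
python3 - <<'E'
from rig import eyes
import cv2,numpy as np,pickle
from h import *
o=np.zeros((600,800,3),np.uint8)
for n,k in(("top",0),("side",400)):
    f=eyes.grab_frame(n);pickle.dump(f,open(n+"1.pkl","wb"))
    u,v=map(int,proj(f,(532,-15,130)));print(n,u,v)
    o[:,k:k+400]=cv2.resize(f["img"][v-60:v+60,u-40:u+40],(400,600),interpolation=cv2.INTER_CUBIC)
cv2.imwrite("pics/p1.png",o)
E
```

```text
clock: 4.2
eef_pos: [481.3, -201.6, 188.8]
tcp_rot: [-3.139, 0.001, 0.664]
contact_force: [0.5, -1.0, -1.2]
opening: 0.786
grasp_force: 46.0
clock: 5.0
eef_pos: [508.9, -94.2, 188.8]
tcp_rot: [-3.139, -0.001, 1.783]
contact_force: [0.5, -0.1, -2.3]
opening: 0.784
grasp_force: 46.0
clock: 5.8
eef_pos: [529.7, -14.2, 189.2]
tcp_rot: [-3.14, -0.002, 2.613]
contact_force: [0.7, 0.2, -2.4]
opening: 0.785
grasp_force: 46.0
top 289 173
side 275 211
```

View pics/p1.png

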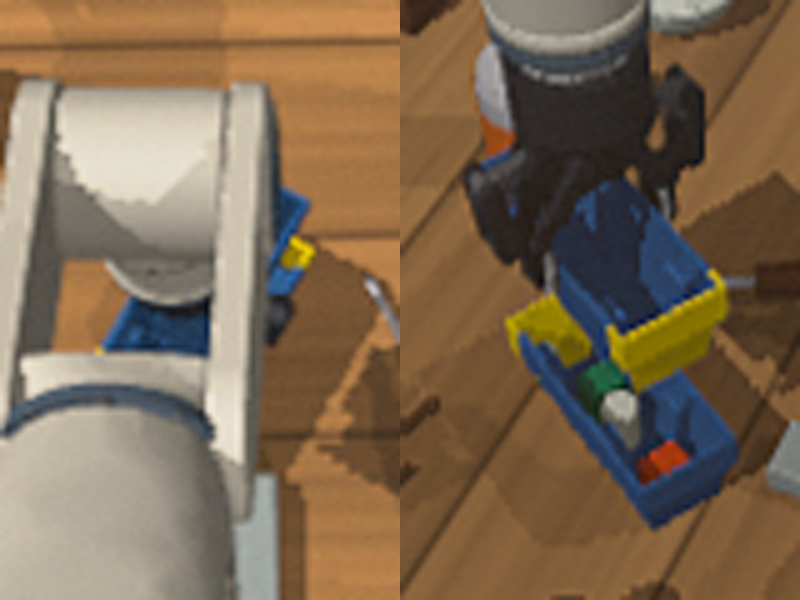

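The picture shows the held tote level with its yellow end toward the base, turned end for end above the loaded tote. The loaded tote's yellow end is at crop (545,325) and the held one's at crop (668,320). I check the held tote's lengthwise offset against the loaded tote in the side view.

Run:
```python
import pickle
from h import *
f=pickle.load(open("side1.pkl","rb"))
px=lambda cx,cy:(235+(cx-400)/5-.4,151+cy/5-.4)
e=lambda a:np.array([np.cos(np.radians(a)),np.sin(np.radians(a))])
def rep(name,c,th,z,obs):
    ex=e(th);n=np.array([-ex[1],ex[0]])
    for (a,b),o in obs.items():
        p=ray(f,*px(*o),z)[:2]-np.array(c); print(name,(a,b),'along',round(p@ex-a,1),'across',round(p@n-b,1))
# held: across -n etc
rep('held',(529.7,-14.2),149.7,189.2-51.6+64,{(80,34):(608,325),(80,-34):(724,270)})
rep('full',(532.2,-15.3),-30.1,64,{(80,34):(560,295),(80,-34):(507,318),(-80,-34):(650,497),(-80,34):(738,437)})
h=cv2.cvtColor(f["img"],cv2.COLOR_BGR2HSV)
y=cv2.inRange(h,(20,130,80),(36,255,255))
for c in cv2.findContours(y,cv2.RETR_EXTERNAL,cv2.CHAIN_APPROX_NONE)[0]:
    if cv2.contourArea(c)>15: print(cv2.approxPolyDP(c,1.5,True)[:,0].tolist())
```

```text
held (80, 34) along -18.1 across -65.7
held (80, -34) along -13.0 across 74.1
full (80, 34) along -6.7 across -39.2
full (80, -34) along -2.8 across 65.5
full (-80, -34) along -8.7 across 65.9
full (-80, 34) along -4.5 across -67.8
[[255, 289], [253, 292], [257, 291], [261, 306], [264, 308], [268, 307], [272, 311], [274, 309], [273, 304], [258, 289]]
[[256, 214], [258, 221], [259, 216], [268, 223], [272, 221], [265, 210]]
[[298, 205], [297, 209], [280, 218], [276, 217], [282, 229], [296, 221], [296, 217], [300, 213]]
[[380, 132], [378, 139], [379, 150], [382, 144]]
[[369, 105], [370, 118], [375, 125], [378, 114]]
```

Run:
```python
import pickle
from h import *
for n,u0,v0,k in(("top",249,113,0),("side",235,151,400)):
    f=pickle.load(open(n+"1.pkl","rb"));im=cv2.resize(f["img"][v0:v0+120,u0:u0+80],(480,720),interpolation=cv2.INTER_CUBIC)[60:660]
    for c,th,z0,col in(((529.7,-14.2),149.7,137.6,(255,255,255)),((532.2,-15.3),-30.1,0,(0,255,255))):
        ex=np.array([np.cos(np.radians(th)),np.sin(np.radians(th))]);nn=np.array([-ex[1],ex[0]])
        for a,b in((80,34),(80,-34),(-80,34),(-80,-34)):
            for z in(64,38):
                q=proj(f,[*(np.array(c)+a*ex+b*nn),z0+z]);p=((q-[u0,v0]+.5)*6-[0,60]).astype(int)
                cv2.circle(im,tuple(p),3,col if z==64 else (255,0,255),-1)
    cv2.imwrite(f"pics/ov_{n}.png",im)
o=np.hstack([cv2.imread("pics/ov_top.png")[:,100:450],cv2.imread("pics/ov_side.png")[:,30:480]]);cv2.imwrite("pics/ov.png",o)
```

```text
(no output)
```

View pics/ov.png

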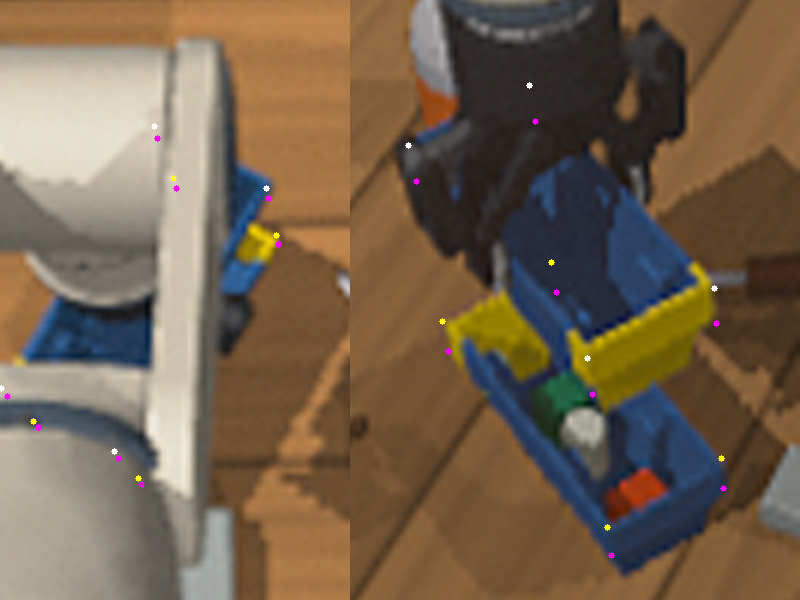

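The top overlay matches within about 1.5 px. In the side view the held yellow end sits about (-2,-4) px from the prediction, while the loaded tote is off about (+1,+2) px, so a lengthwise offset is possible. I lower the tote to just above the rim, where parallax is small, and compare the two there.

```bash
python3 -m inch '[[0,0,0.02,0,0,0,0.5],[0,0,0.02,0,0,0,0.5],[0,0,0.015,0,0,0,0.5],[0,0,0.01,0,0,0,0.5],[0,0,0,0,0,0,0.5],[0,0,0,0,0,0,0.5]]'
python3 - <<'E'
import pickle
from rig import eyes,r
from h import *
s=r.sense();p=s["eef_pos"];yaw=s["tcp_rot"][2]
f=eyes.grab_frame("side");pickle.dump(f,open("side2.pkl","wb"));g=eyes.grab_frame("top");pickle.dump(g,open("top2.pkl","wb"))
ims=[]
for F,u0,v0 in((g,249,123),(f,240,180)):
    im=cv2.resize(F["img"][v0:v0+100,u0:u0+66],(396,600),interpolation=cv2.INTER_CUBIC)
    for c,th,z0,col in((p[:2],np.degrees(yaw),p[2]-51.6,(255,255,255)),((532.2,-15.3),-30.1,0,(0,255,255))):
        ex=np.array([np.cos(np.radians(th)),np.sin(np.radians(th))]);nn=np.array([-ex[1],ex[0]])
        for a,b,z in((80,34,64),(80,-34,64),(-80,34,64),(-80,-34,64),(70,24,0),(70,-24,0)):
            q=((proj(F,[*(c+a*ex+b*nn),z0+z])-[u0,v0]+.5)*6).astype(int)
            cv2.circle(im,tuple(int(i) for i in q),2,col if z==64 else (255,0,255),-1)
    ims.append(im)
cv2.imwrite("pics/ov2.png",np.hstack(ims))
E
```

```text
clock: 6.5
eef_pos: [530.7, -14.5, 125.5]
tcp_rot: [-3.142, -0.0, 2.615]
contact_force: [1.3, 0.5, -1.1]
opening: 0.79
grasp_force: 46.0
```

View pics/ov2.png

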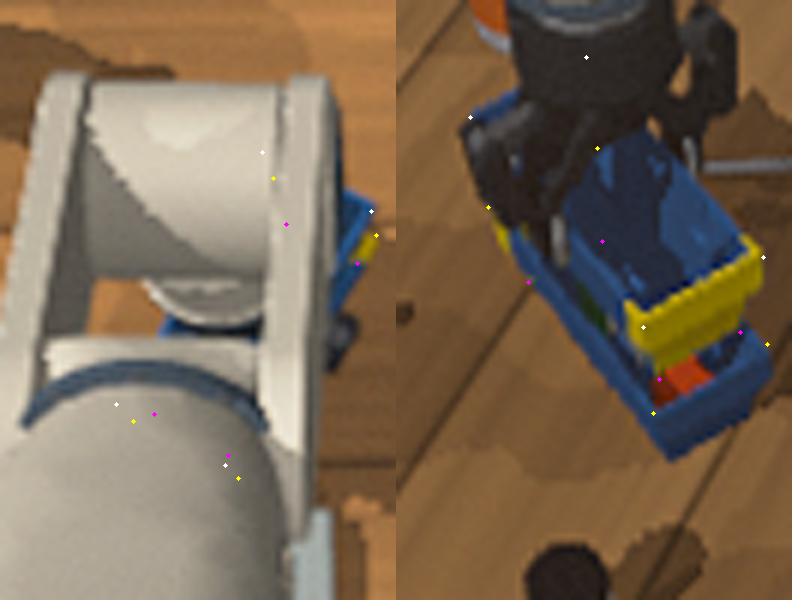

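The picture is ambiguous in absolute terms. Relative to the loaded tote, the held one looks a few mm too far toward the loaded tote's yellow end: about 3 mm from the top view, more from the side. I shift 4.5 mm back along tool x and lower with the force in view.

```bash
python3 -m inch '[[0.0045,-0.0005,0,0,0,0,0.5],[0,0,0.006,0,0,0,0.5],[0,0,0.006,0,0,0,0.5],[0,0,0,0,0,0,0.5]]'; python3 -m inch '[[0,0,0.002,0,0,0,0.5],[0,0,0.002,0,0,0,0.5],[0,0,0,0,0,0,0.5]]';python3 -m inch '[[0,0,0.002,0,0,0,0.5],[0,0,0.001,0,0,0,0.5],[0,0,0,0,0,0,0.5]]'
```

```text
clock: 7.0
eef_pos: [525.8, -12.4, 112.4]
tcp_rot: [-3.141, -0.001, 2.616]
contact_force: [-0.6, -0.1, -2.4]
opening: 0.784
grasp_force: 46.0
clock: 7.3
eef_pos: [526.4, -12.5, 109.0]
tcp_rot: [-3.141, -0.0, 2.616]
contact_force: [0.1, -0.4, -2.3]
opening: 0.786
grasp_force: 46.0
clock: 7.6
eef_pos: [526.4, -12.4, 106.1]
tcp_rot: [-3.141, -0.0, 2.616]
contact_force: [0.0, -0.1, -1.8]
opening: 0.785
grasp_force: 46.0
```

```bash
python3 -m inch '[[0,0,0.001,0,0,0,0.5],[0,0,0,0,0,0,0.5],[0,0,0,0,0,0,0.5]]';python3 -m inch '[[0,0,0.001,0,0,0,0.5],[0,0,0,0,0,0,0.5]]';python3 -m inch '[[0,0,0.001,0,0,0,0.5],[0,0,0,0,0,0,0.5]]'
```

```text
clock: 7.9
eef_pos: [526.6, -12.5, 105.5]
tcp_rot: [3.141, 0.0, 2.616]
contact_force: [-0.6, -1.9, 3.7]
opening: 0.787
grasp_force: 46.4
clock: 8.1
eef_pos: [526.7, -12.5, 105.5]
tcp_rot: [3.141, 0.0, 2.616]
contact_force: [-5.7, 0.7, 17.0]
opening: 0.793
grasp_force: 48.2
clock: 8.3
eef_pos: [526.7, -12.5, 105.4]
tcp_rot: [3.141, 0.001, 2.616]
contact_force: [-9.7, 0.6, 29.0]
opening: 0.788
grasp_force: 49.9
```

```bash
python3 -m inch '[[0,0,-0.001,0,0,0,0.5],[0,0,-0.001,0,0,0,0.5],[0,0,0,0,0,0,0.5]]'; python3 -m inch '[[0,0,0,0,0,0,0],[0,0,0,0,0,0,-0.6],[0,0,0,0,0,0,-1],[0,0,0,0,0,0,-1],[0,0,0,0,0,0,-1],[0,0,0,0,0,0,-1]]';python3 -m inch '[[0,0,-0.02,0,0,0,-1],[0,0,-0.04,0,0,0,-1],[0,0,-0.05,0,0,0,-1],[0,0,-0.03,0,0,0,-1],[0,0,0,0,0,0,-1]]'
```

```text
clock: 8.6
eef_pos: [526.6, -12.5, 105.6]
tcp_rot: [3.141, 0.0, 2.616]
contact_force: [-1.5, -0.7, 6.8]
opening: 0.785
grasp_force: 47.0
clock: 9.2
eef_pos: [526.4, -12.4, 105.2]
tcp_rot: [-3.142, -0.0, 2.616]
contact_force: [-0.0, 0.2, 0.1]
opening: 1.002
grasp_force: 0.0
clock: 9.7
eef_pos: [529.1, -12.5, 250.0]
tcp_rot: [3.138, 0.007, 2.616]
contact_force: [0.0, -0.0, -0.3]
opening: 1.0
grasp_force: 0.0
```

```bash
python3 -c "
from h import *
plan((526.7,-12.5,245,149.9),(482.5,282,220,70.5),11)"
```

```text
[0.0169, 0.0211, 0.0023] 7.22
[0.0194, 0.0189, 0.0023] 7.22
[0.0216, 0.0163, 0.0023] 7.22
[0.0235, 0.0134, 0.0023] 7.22
[0.025, 0.0104, 0.0023] 7.22
[0.0261, 0.0071, 0.0023] 7.22
[0.0268, 0.0038, 0.0023] 7.22
[0.0271, 0.0004, 0.0023] 7.22
[0.0269, -0.003, 0.0023] 7.22
[0.0263, -0.0064, 0.0023] 7.22
[0.0253, -0.0096, 0.0023] 7.22
```

```bash
python3 -m inch '[[0.0169,0.0211,0.0023,0,0,7.22,-1],[0.0194,0.0189,0.0023,0,0,7.22,-1],[0.0216,0.0163,0.0023,0,0,7.22,-1],[0.0235,0.0134,0.0023,0,0,7.22,-1],[0.025,0.0104,0.0023,0,0,7.22,-1],[0.0261,0.0071,0.0023,0,0,7.22,-1],[0.0268,0.0038,0.0023,0,0,7.22,-1],[0.0271,0.0004,0.0023,0,0,7.22,-1]]';python3 -m inch '[[0.0269,-0.003,0.0023,0,0,7.22,-1],[0.0263,-0.0064,0.0023,0,0,7.22,-1],[0.0253,-0.0096,0.0023,0,0,7.22,-1],[0,0,0,0,0,0,-1],[0,0,0,0,0,0,-1]]'
python3 - <<'E'
import pickle
from rig import eyes,r
from h import *
g=eyes.grab_frame("top");f=eyes.grab_frame("side");pickle.dump(g,open("top3.pkl","wb"));pickle.dump(f,open("side3.pkl","wb"))
for z in(64,118): print(z,[(c.round(1),np.degrees(t).round(1),np.round(s,1)) for c,t,s in totes(g,z,win=(140,220,262,325))])
a=cv2.resize(g["img"][140:220,255:335],(400,600));b=cv2.resize(f["img"][170:270,245:312],(400,600))
cv2.imwrite("pics/st.png",np.hstack([a,b]))
E
```

```text
clock: 10.5
eef_pos: [493.8, 202.6, 225.7]
tcp_rot: [-3.14, 0.001, 1.602]
contact_force: [-0.4, 0.4, 0.2]
opening: 1.002
grasp_force: 0.0
clock: 11.0
eef_pos: [481.9, 282.0, 218.9]
tcp_rot: [-3.141, 0.002, 1.233]
contact_force: [-0.6, -0.1, -0.5]
opening: 1.0
grasp_force: 0.0
64 [(array([537. , -12.2]), np.float32(148.9), array([ 78.1, 169.6]))]
118 [(array([527.6, -16.1]), np.float32(148.9), array([ 75.7, 164.2]))]
```

View pics/st.png

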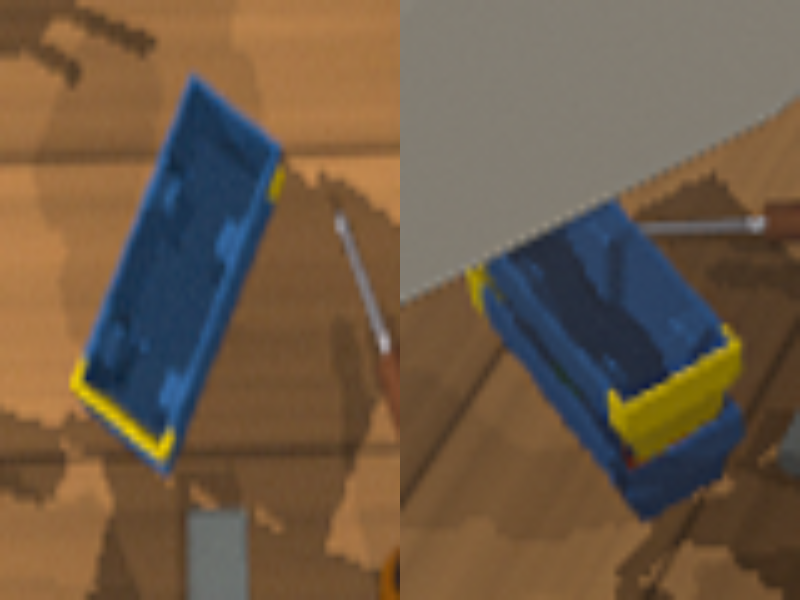

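The picture shows the tote stacked with its yellow end at (120,420) toward the base, and the loaded tote's yellow showing at (278,182). It sits level in the side view. I compute the upper tote's pose from its rim corners.

Run:
```python
import pickle
from h import *
g=pickle.load(open("top3.pkl","rb"));f=pickle.load(open("side3.pkl","rb"))
P=np.array([ray(g,255+x/5-.5,140+y/7.5-.5,118)[:2] for x,y in((193,75),(283,150),(165,457),(72,385))])
e=((P[2]+P[3])-(P[0]+P[1]))/2
print(P.round(1),'c',P.mean(0).round(1),'yaw',np.degrees(np.arctan2(e[1],e[0])).round(1),'len',np.linalg.norm(e).round(1),'w',np.linalg.norm(P[1]-P[0]).round(1),np.linalg.norm(P[2]-P[3]).round(1))
Q=np.array([ray(f,245+(x-400)*.1675-.5,170+y/6-.5,118)[:2] for x,y in((740,345),(612,410))]);d=np.array([np.cos(np.radians(149.9)),np.sin(np.radians(149.9))])
print('side centre',(Q.mean(0)-80*d).round(1),np.linalg.norm(Q[0]-Q[1]).round(1))
for c,t,s in totes(g,win=(150,230,150,235)):print('B',c.round(1),np.degrees(t).round(1),s)
```

```text
[[615.9 -26.5]
 [580.9 -85.9]
 [445.6  -6.5]
 [478.6  54.3]] c [530.2 -16.2] yaw 149.6 len 158.1 w 68.9 69.2
side centre [531.9 -13.8] 70.5
B [476.7 264.8] -109.5 [69.40430450439453, 127.8366470336914]
```

The upper tote sits at about (530,-16), yaw 149.6°, at the right stacking height. Comparing camera and TCP gives a camera bias of about (+1.7,-1.0) mm, so I grip tote_b at (481,283). I grip near TCP z 57.5 to keep the fingertips above its rim foot.

```bash
python3 -m inch '[[0.0005,-0.001,0.04,0,0,0,-1],[0,0,0.05,0,0,0,-1],[0,0,0.035,0,0,0,-1],[0,0,0.02,0,0,0,-1],[0,0,0.012,0,0,0,-1],[0,0,0.004,0,0,0,-1],[0,0,0,0,0,0,-1],[0,0,0,0,0,0,-1]]'
```

```text
clock: 11.9
eef_pos: [482.6, 283.1, 60.1]
tcp_rot: [3.14, -0.001, 1.23]
contact_force: [0.2, -0.3, 0.7]
opening: 1.0
grasp_force: 0.0
```

```bash
python3 -m inch '[[-0.0005,-0.0015,0.002,0,0,0,-1],[0,0,0,0,0,0,-1],[0,0,0,0,0,0,0.5],[0,0,0,0,0,0,0.5],[0,0,0,0,0,0,0.5],[0,0,0,0,0,0,0.5],[0,0,0,0,0,0,0.5],[0,0,0,0,0,0,0.5]]' 40; python3 -m inch '[[0,0,-0.01,0,0,0,0.5],[0,0,-0.02,0,0,0,0.5],[0,0,-0.04,0,0,0,0.5],[0,0,-0.05,0,0,0,0.5],[0,0,-0.04,0,0,0,0.5],[0,0,-0.02,0,0,0,0.5],[0,0,0,0,0,0,0.5],[0,0,0,0,0,0,0.5]]'
```

```text
clock: 12.7
eef_pos: [480.5, 283.1, 57.6]
tcp_rot: [3.141, -0.001, 1.23]
contact_force: [-1.0, 0.2, 5.3]
opening: 0.784
grasp_force: 44.6
clock: 13.5
eef_pos: [479.9, 282.7, 236.9]
tcp_rot: [3.141, -0.0, 1.23]
contact_force: [-0.4, 0.7, -1.3]
opening: 0.785
grasp_force: 45.9
```

```bash
python3 -c "
from h import *
plan((479.9,282.7,236.9,70.47),(529.0,-14.3,236.9,-30.2),13)"
```

```text
[-0.0203, 0.0112, -0.0] 7.74
[-0.0186, 0.0138, -0.0] 7.74
[-0.0165, 0.0162, -0.0] 7.74
[-0.0142, 0.0183, -0.0] 7.74
[-0.0116, 0.02, -0.0] 7.74
[-0.0088, 0.0214, -0.0] 7.74
[-0.0058, 0.0224, -0.0] 7.74
[-0.0028, 0.023, -0.0] 7.74
[0.0004, 0.0232, -0.0] 7.74
[0.0035, 0.0229, -0.0] 7.74
[0.0065, 0.0222, -0.0] 7.74
[0.0095, 0.0211, -0.0] 7.74
[0.0122, 0.0197, -0.0] 7.74
```

```bash
python3 -m inch '[[-0.0203,0.0112,0,0,0,7.74,0.5],[-0.0186,0.0138,0,0,0,7.74,0.5],[-0.0165,0.0162,0,0,0,7.74,0.5],[-0.0142,0.0183,0,0,0,7.74,0.5],[-0.0116,0.02,0,0,0,7.74,0.5],[-0.0088,0.0214,0,0,0,7.74,0.5],[-0.0058,0.0224,0,0,0,7.74,0.5],[-0.0028,0.023,0,0,0,7.74,0.5]]'; python3 -m inch '[[0.0004,0.0232,0,0,0,7.74,0.5],[0.0035,0.0229,0,0,0,7.74,0.5],[0.0065,0.0222,0,0,0,7.74,0.5],[0.0095,0.0211,0,0,0,7.74,0.5],[0.0122,0.0197,0,0,0,7.74,0.5],[0,0,0,0,0,0,0.5],[0,0,0,0,0,0,0.5]]'
```

```text
clock: 14.3
eef_pos: [509.2, 99.0, 234.8]
tcp_rot: [3.141, 0.004, 0.143]
contact_force: [0.7, -0.4, -1.2]
opening: 0.784
grasp_force: 45.8
clock: 15.0
eef_pos: [528.4, -14.2, 235.3]
tcp_rot: [3.14, 0.003, -0.526]
contact_force: [0.8, 1.0, -1.3]
opening: 0.785
grasp_force: 45.8
```

```bash
python3 -m inch '[[0,0,0.02,0,0,0,0.5],[0,0,0.018,0,0,0,0.5],[0,0,0.01,0,0,0,0.5],[0,0,0,0,0,0,0.5],[0,0,0,0,0,0,0.5]]'
python3 - <<'E'
from rig import eyes
from h import *
f=eyes.grab_frame("side");g=eyes.grab_frame("top")
b=cv2.resize(f["img"][165:265,235:315],(480,600),interpolation=cv2.INTER_CUBIC);a=cv2.resize(g["img"][140:220,270:312],(315,600),interpolation=cv2.INTER_CUBIC)
cv2.imwrite("pics/n1.png",np.hstack([a,b]))
E
```

```text
clock: 15.5
eef_pos: [529.4, -13.6, 189.1]
tcp_rot: [3.141, 0.0, -0.525]
contact_force: [0.3, -0.2, -1.1]
opening: 0.783
grasp_force: 45.8
```

View pics/n1.png

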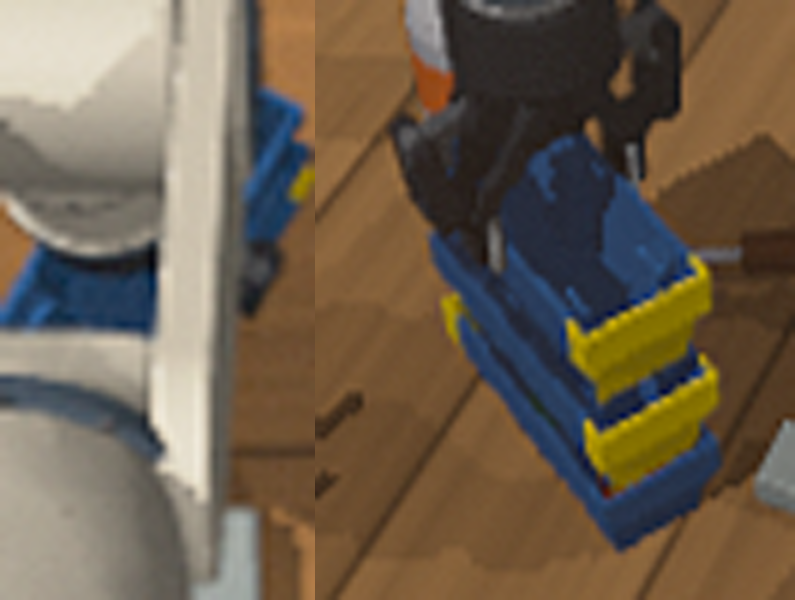

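Both yellow ends face the same way: held rim corners at (708,262) and (570,325), stacked tote's at (716,362) and (587,425). I check the offset against the pure height difference.

Run:
```python
import pickle
from h import *
f=pickle.load(open("side3.pkl","rb"))
P=lambda x,y,z:ray(f,235+(x-315)/6-.5,165+y/6-.5,z)[:2]
e=np.array([np.cos(np.radians(149.85)),np.sin(np.radians(149.85))]);n=np.array([-e[1],e[0]])
for h,l in(((708,262),(716,362)),((570,325),(587,425))):
    d=P(*h,131.5+64)-P(*l,118); print('held minus lower: along own x',round(d@e,1),'across',round(d@n,1))
```

```text
held minus lower: along own x 0.2 across -1.3
held minus lower: along own x -0.7 across -1.3
```

The offset is under 1.5 mm. I shift 1 mm across and lower.

```bash
python3 -m inch '[[0,0.001,0.008,0,0,0,0.5],[0,0,0.008,0,0,0,0.5],[0,0,0.008,0,0,0,0.5],[0,0,0,0,0,0,0.5]]'; python3 -m inch '[[0,0,0.008,0,0,0,0.5],[0,0,0.006,0,0,0,0.5],[0,0,0.004,0,0,0,0.5],[0,0,0,0,0,0,0.5],[0,0,0,0,0,0,0.5]]'
```

```text
clock: 16.0
eef_pos: [528.0, -15.0, 163.5]
tcp_rot: [3.14, 0.002, -0.527]
contact_force: [-0.5, -0.1, -1.0]
opening: 0.784
grasp_force: 45.8
clock: 16.5
eef_pos: [529.0, -14.9, 146.9]
tcp_rot: [3.142, 0.0, -0.526]
contact_force: [0.7, 0.0, -0.8]
opening: 0.787
grasp_force: 45.8
```

```bash
python3 -m inch '[[0,0,0.003,0,0,0,0.5],[0,0,0.003,0,0,0,0.5],[0,0,0,0,0,0,0.5]]'; python3 -m inch '[[0,0,0.0015,0,0,0,0.5],[0,0,0.001,0,0,0,0.5],[0,0,0,0,0,0,0.5]]';python3 -m inch '[[0,0,0.001,0,0,0,0.5],[0,0,0,0,0,0,0.5]]'
```

```text
clock: 16.8
eef_pos: [528.8, -14.9, 140.7]
tcp_rot: [3.141, 0.0, -0.527]
contact_force: [-1.8, -0.1, -0.8]
opening: 0.781
grasp_force: 45.8
clock: 17.1
eef_pos: [528.9, -14.9, 138.4]
tcp_rot: [-3.142, 0.0, -0.526]
contact_force: [-0.5, 0.5, -1.3]
opening: 0.786
grasp_force: 45.8
clock: 17.3
eef_pos: [529.0, -14.9, 137.6]
tcp_rot: [-3.141, -0.0, -0.526]
contact_force: [0.1, 0.4, -0.1]
opening: 0.785
grasp_force: 45.9
```

```bash
python3 -m inch '[[0,0,0.001,0,0,0,0.5],[0,0,0,0,0,0,0.5]]';python3 -m inch '[[0,0,0.0005,0,0,0,0.5],[0,0,0,0,0,0,0.5]]'
```

```text
clock: 17.5
eef_pos: [529.1, -14.9, 137.5]
tcp_rot: [-3.141, -0.0, -0.526]
contact_force: [-4.8, 0.3, 13.1]
opening: 0.782
grasp_force: 47.3
clock: 17.7
eef_pos: [529.2, -14.9, 137.5]
tcp_rot: [-3.141, -0.001, -0.526]
contact_force: [-5.6, 1.4, 17.9]
opening: 0.782
grasp_force: 48.1
```

Contact came at exactly the nested height. I relax, open and retreat.

```bash
python3 -m inch '[[0,0,-0.001,0,0,0,0.5],[0,0,0,0,0,0,0.5],[0,0,0,0,0,0,0],[0,0,0,0,0,0,-0.6],[0,0,0,0,0,0,-1],[0,0,0,0,0,0,-1],[0,0,0,0,0,0,-1],[0,0,0,0,0,0,-1]]';python3 -m inch '[[0,0,-0.015,0,0,0,-1],[0,0,-0.03,0,0,0,-1],[0,0,-0.04,0,0,0,-1],[0,0,-0.02,0,0,0,-1]]';python3 -m inch '[[-0.02,-0.04,0,0,0,0,-1],[-0.02,-0.045,0,0,0,0,-1],[-0.02,-0.045,0,0,0,0,-1],[-0.02,-0.045,0,0,0,0,-1],[-0.02,-0.045,0,0,0,0,-1],[-0.02,-0.03,0,0,0,0,-1],[0,0,0,0,0,0,-1],[0,0,0,0,0,0,-1]]'
python3 - <<'E'
from rig import eyes
from h import *
f=eyes.grab_frame("side");g=eyes.grab_frame("top")
import pickle;pickle.dump((f,g),open("end.pkl","wb"))
b=cv2.resize(f["img"][165:265,235:315],(400,500),interpolation=cv2.INTER_CUBIC);a=cv2.resize(g["img"][130:230,250:330],(400,500),interpolation=cv2.INTER_CUBIC)
cv2.imwrite("pics/end.png",np.hstack([a,b]))
E
```

```text
clock: 18.5
eef_pos: [528.9, -15.0, 136.9]
tcp_rot: [3.142, 0.0, -0.527]
contact_force: [-0.2, 1.6, 0.6]
opening: 1.003
grasp_force: 0.0
clock: 18.9
eef_pos: [530.0, -15.0, 244.9]
tcp_rot: [-3.14, -0.003, -0.527]
contact_force: [0.0, 0.4, -0.6]
opening: 1.005
grasp_force: 0.0
clock: 19.7
eef_pos: [550.4, 261.9, 241.6]
tcp_rot: [3.141, 0.0, -0.525]
contact_force: [0.2, -0.8, -0.6]
opening: 1.001
grasp_force: 0.0
```

View pics/end.png

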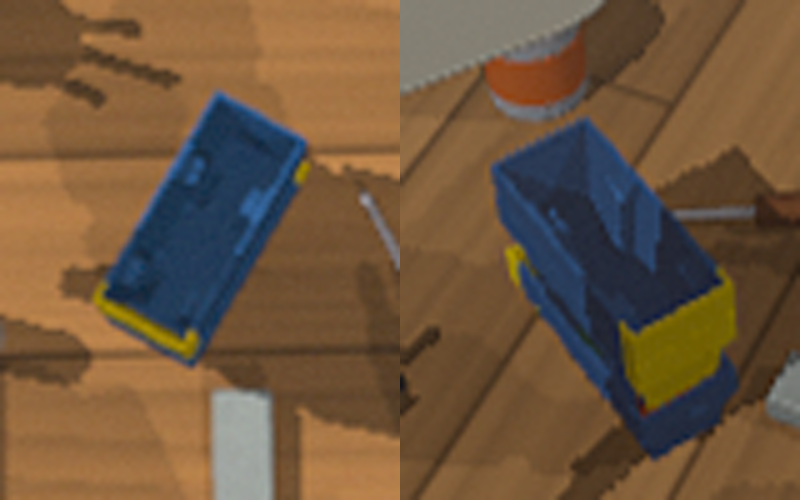

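The nested pair shows one continuous yellow end at (675,340), with the rim bands flush. It stacks squarely and level on the loaded tote, whose yellow end shows opposite at (513,265). The arm is clear, so I hand in.

```bash
python3 -c "
from rig import r
print(r.sign_off())"
```

```text
the job is handed in; nothing more can be done
None
```

The job is handed in at about 20 s on the robot clock: one empty tote is stacked end for end on the loaded one and the other is nested inside it the same way round. Both touched down at the expected heights, the final pictures show them level and square, and the judging result was not reported back.

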